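# Stop the drive and hold the spread retaining ring at its groove

### The arm

A 7-joint arm with a two-finger parallel gripper is mounted at the origin on a cart in front of the work surface, level with it; the furniture and walls round the work are solid. World frame = base frame: x ahead of the robot, y to its left, z up, the work surface at z = 0. Lengths are in m, angles in rad, forces in N, time in s.
With the tool pointing down it reaches from about 0.4 to 0.85 m from the base axis. Payload 4.5 kg.
Tool frame: the origin (TCP) lies on the centre line of the jaws, within the pads' length; the fingertips stand tips_ahead ahead of it and the grasp point (between the pads) lies 2 mm behind it (tips_ahead is the distance from the TCP to the fingertips, in m); z points along the fingers, y is the direction in which the jaws open and shut (so a half turn about z gives the same grasp; the last joint's range is limited). The gripper opens to 85 mm and grips with 20 to 120 N. Pads are 22 mm wide; open, the fingers measure 114 mm over their backs; the gripper's body (76 mm by 85 mm) begins 54 mm behind the grasp point. The pads swing forward as they close: fully open they stand 13 mm farther back than shut.
Start: joints at [1.209, 0.689, -0.195, 1.565, 0.157, 0.902, -0.215], TCP at [0.241, -0.577, 0.248] pointing down, gripper open.
Joint ranges: [-3.01, 3.01], [-0.46, 2.08], [-1.47, 1.51], [0.13, 2.56], [-1, 4.14], [0.04, 2.09], [-2.66, 2.66]. Speed limits (rad/s): [2.57, 2.57, 3.14, 3.14, 3.14, 3.14, 3.14].

### API

Orientations are given as a unit quaternion [w, x, y, z].
In Python, from cell import get_state, get_image, camera_params, close_job, tips_ahead gives the robot as it stands. The module is installed in compiled form; this text tells all that it offers.
- The arm moves only by the tool play_rows, never from a script. Its argument "deltas" is a list of rows, each a list of 7 numbers: the opening, from 0 (shut) to 1 (fully open), then the shift along the tool's x, y, z in m, then the turn, a rotation vector about the tool's x, y, z in rad. In form: [[hand, x, y, z, wx, wy, wz], ...]. A call has 1 to 12 rows; each row is the pose to reach, as a shift and turn from the pose commanded when the call began, along the tool's axes at that moment; what a row does not reach only later rows make up. A row lasts 1/10 s, in which the tool goes at most 50 mm and 8.59 degrees, less where a joint would pass 70% of its speed; a pose out of reach is approached as far as the arm can. A call with a gripper value outside its range is refused whole. The fingers move at their own pace and stop on an object; the grip force is fixed at half the most. Time passes only in rows, so rows that repeat a pose let the fingers close. It gives the time, the measured TCP pose, the force and the opening at its end, in the units of the state.
- get_state(): the state, without advancing time (a new reading comes with each control period).
- get_image(name): name is "scene" or "top" or "wrist"; returns the picture (400x640x3 uint8, red, green, blue); there is no depth.
- camera_params(name): a dict with "camera_matrix" (3x3 intrinsics, pixels), "extrinsics" (4x4, takes a point from world to camera coordinates); the wrist camera has in their place "tool_from_camera" (4x4, takes a point from camera to tool coordinates, whose origin is the TCP and whose axes are the flange's). Camera axes: x right, y up, looking along -z (the intrinsics and any distortion apply to the point x, -y, -z); pixel columns grow to the right and rows downward; lengths in m; the calibration is good to about 2 mm. The wrist camera is an equidistant fisheye: a pixel r from the principal point sees the ray r / f radians off the axis. A picture is of the moment at which its call begins: read the wrist's pose just before it. camera_params takes no time and is no camera call.
- close_job(): hands the job in, once; it reports no verdict.
The state is a dict: "time_s": time; "joint_positions": joint angles; "joint_velocities": joint speeds; "joint_efforts": joint torques, N m; "eef_pos": TCP position; "tcp_rot": TCP orientation; "ft_force": force on the tool from outside, world axes, zero at the start; "torque": the same for the moment, N m; "gripper_width": finger opening in m.
Only numpy, scipy, OpenCV 4.12 (cv2) and the standard library are available. Lean on these libraries where they do the work, as an engineer would, in place of code of your own. Each camera call takes 0.05 s, during which the arm holds its last target.

### The job

Turn the selector knob on the grey drive unit back to the round stop mark and let go of it. Then take the upright circlip pliers out of their stand by squeezing the two handles fully together, which spreads the retaining ring on the tips, and slide the spread ring down over the upright axle stub until it is level with the groove. Finish while still holding it there: pliers upright, handles squeezed, ring spread round the groove and touching neither the stub nor the hub disc; leave the other glassware alone.

Things in the scene. Friction and masses are not known exactly. Their poses are not given: they have to be found in the camera images.
- knob_grip (a point): Point on the axis of the black selector knob on the drive unit's top, at the height to grip: 22 mm above the unit's top face, which is at z = 50 mm. The knob is an upright bar 42 mm long, 13 mm thick, from 8 to 34 mm above the top face, on a disc of 48 mm diameter. The point turns with the knob: its x axis lies along the bar, its -x end has the white pointer line; z is up.
- selector (a joint): Knob angle, rad. 0 = pointer at the round stop mark, 0.7 and 1.4 = the two line marks, a click at each; grows anticlockwise seen from above. Starts near 1.4; ends at -0.10 and 1.52. Needs under 0.1 N m. Between clicks it springs to the nearer mark.
- stop_mark (a point): The round black stop mark, a flat spot of 9 mm diameter on the unit's top face, 34 mm from the knob's axis; the drive unit's x axis points from the mark to the knob axis.
- drive_unit: Grey drive unit, 130 (x) x 220 (y) x 50 (z) mm, fixed to the bench; origin at the centre of its underside. The axle stub stands at y = +62 mm of it, the knob at y = -62 mm.
- stub_groove (a point): On the axis of the upright steel axle stub, at mid-height of its groove, 75 mm above the bench. Stub diameter 28 mm; groove diameter 24 mm, 8 mm high; the stub's top, with a 3 mm chamfer, is 16 mm above this point. The flat top of the 54 mm wide hub disc is 9 mm below this point.
- pliers_stand: Fixed stand, base 70 x 120 x 10 mm, with two aluminium posts (y = +-38 mm) with seats at 66 mm on which the pliers' cross bar lies loosely, 2 mm play each way; the pliers lift out straight up. Origin at the centre of its underside.
- pliers_grip (a point): Centre between the two black grips (16 mm wide, 50 mm high, centred at this height) of the upright circlip pliers. Handles lie at -y and +y of it and are squeezed along its y axis; z up. Over the grips: about 55 mm relaxed (64 at their tops), 36 squeezed. The ring plane is 102 mm below, the cross bar (80 mm along y) 48 to 56 mm below.
- pliers: The loose pliers with the ring; origin on their axis, in the ring's plane, z up, x and y as for pliers_grip. Weigh about 0.21 kg.
- ring_center (a point): Centre of the opening of the steel retaining ring when it is fully spread, at mid-thickness (ring 2.6 mm thick). The ring is captive on the pliers' tips, lies across the pliers' axis and is offset to the pliers' -x side, its gap facing +x. Opening 25 mm in diameter relaxed (does not pass over the stub), about 33 mm fully spread.
- handle_left (a joint): Angle of the left handle, rad (the right one follows it): 0 relaxed, 0.18 fully squeezed against the stop. A spring resists with about 2 N on each grip at first, 7 N at the stop; letting go closes the ring.
- petri_dish: Bystander: small glass dish, 57 mm in diameter, 13 mm high; origin at its underside.
- vial: Bystander: sample vial with blue cap, 20 mm in diameter, 54 mm high; origin at its underside.
- beaker: Bystander: small glass beaker, 43 mm in diameter, 56 mm high; origin at its underside.

How it is judged:
By the outcome, as a careful person would: the job done as asked, in the order asked, and still so for the second after the job is handed in, while the arm keeps its last pose, push and grip.
It also fails if it takes over 58 s, if anything falls off the work surface, if the arm or the gripper's body presses on something with over 40 N, if the wrist force passes 120 N, or if a joint passes its speed limit or range.

## Working session

There is one attempt and no reset: what is moved stays moved. The work goes in short steps, Python scripts to look and compute and a tool call to move; the robot and the scene stay as the last step left them, time stands still between calls to the robot, and variables do not carry over. Pictures are saved under pics/ and viewed, and the job is handed in when it is done.

Besides the shell and the picture viewer there is one more tool, called after "Emit:" by a JSON object that holds its "api" and its "payload", one argument or row to a line. play_rows: Moves the arm, as the interface text tells. Its arguments: {"type":"object","properties":{"deltas":{"type":"array"}},"required":["deltas"]}

```bash
mkdir -p pics; python3 - <<'E'
from cell import *
import cv2,numpy as np
np.set_printoptions(precision=4,suppress=True)
s=get_state();print(s,tips_ahead() if callable(tips_ahead) else tips_ahead)
for n in ["scene","top","wrist"]:
    im=get_image(n);cv2.imwrite(f"pics/{n}0.png",im[:,:,::-1]);print(n,camera_params(n))
E
```

```text
{'time_s': 0.0, 'joint_positions': array([ 1.2088,  0.69  , -0.1945,  1.5664,  0.1573,  0.9025, -0.2151]), 'joint_velocities': array([ 0.0014,  0.0002,  0.0004, -0.0014, -0.0007, -0.0003,  0.0008]), 'joint_efforts': array([  0.0001, -53.9616,  -1.2666, -15.8546,   0.0091,   0.0094,
         0.    ]), 'eef_pos': array([ 0.2406, -0.5761,  0.2475]), 'tcp_rot': array([-0.0009,  0.9805,  0.1967, -0.0003]), 'ft_force': array([0.0698, 0.1603, 0.0322]), 'torque': array([-0.0191,  0.0033,  0.0079]), 'gripper_width': 0.08532083169762066} 0.017
scene {'camera_matrix': array([[473.2682,   0.    , 319.3563],
       [  0.    , 473.2682, 194.0937],
       [  0.    ,   0.    ,   1.    ]]), 'extrinsics': array([[-0.4173, -0.9087,  0.01  ,  0.406 ],
       [ 0.6895, -0.3094,  0.6548, -0.4769],
       [-0.592 ,  0.2802,  0.7557, -0.9641],
       [ 0.    ,  0.    ,  0.    ,  1.    ]])}
top {'camera_matrix': array([[422.6119,   0.    , 315.9955],
       [  0.    , 422.6119, 198.6522],
       [  0.    ,   0.    ,   1.    ]]), 'extrinsics': array([[ 0.0172, -0.9998, -0.004 ,  0.1209],
       [ 0.9628,  0.0155,  0.2699, -0.6513],
       [-0.2698, -0.0085,  0.9629, -0.919 ],
       [ 0.    ,  0.    ,  0.    ,  1.    ]])}
wrist {'camera_matrix': array([[309.7069,   0.    , 319.0307],
       [  0.    , 309.7069, 198.3575],
       [  0.    ,   0.    ,   1.    ]]), 'tool_from_camera': array([[ 0.0001,  0.9504,  0.3109,  0.0796],
       [ 1.    , -0.0001,  0.0001,  0.0002],
       [ 0.0001,  0.3109, -0.9504, -0.1263],
       [ 0.    ,  0.    ,  0.    ,  1.    ]])}
```

View pics/scene0.png

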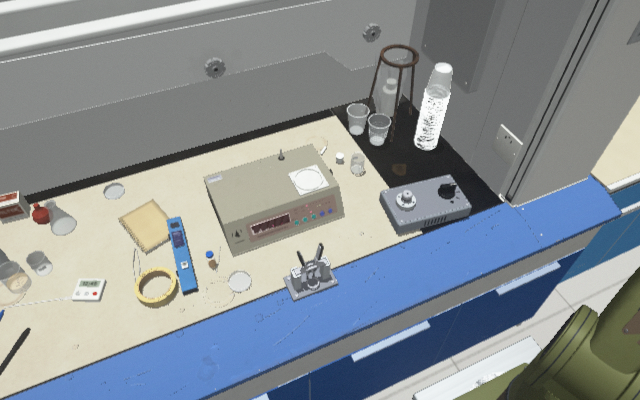

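View pics/top0.png

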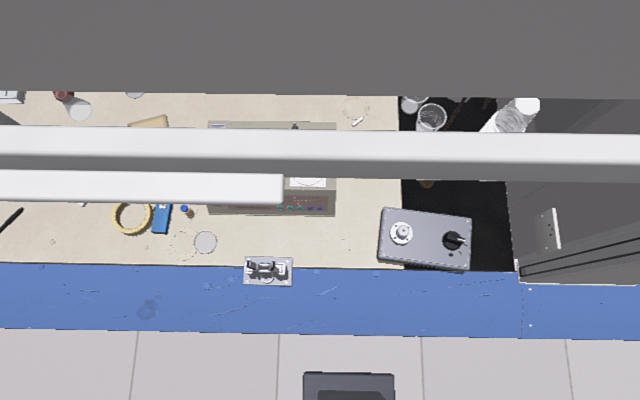

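View pics/wrist0.png

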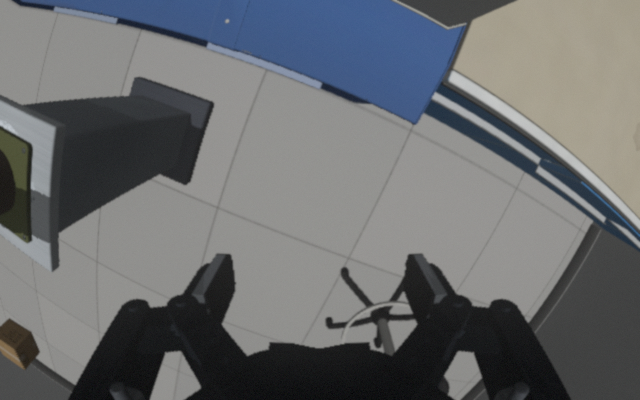

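The scene view shows the drive unit near (425,205), with the knob at (447,190) and the stub at (405,200). The pliers stand is near (311,275). In the top view the unit is at (425,240) and the stand at (268,270). Next I'll enlarge these areas.

```bash
cat > h.py <<'E'
import cv2,numpy as np
from cell import *
from scipy.spatial.transform import Rotation as R
np.set_printoptions(precision=4,suppress=True)
def cam(n):
    p=camera_params(n);return p["camera_matrix"],np.array(p.get("extrinsics",np.eye(4)))
def ray(n,uv,tool=None):
    p=camera_params(n);K=p["camera_matrix"]
    x=(uv[0]-K[0,2])/K[0,0];y=(uv[1]-K[1,2])/K[1,1]
    if n=="wrist":
        r=np.hypot(x,y);d=np.array([np.sin(r)*x/r,-np.sin(r)*y/r,-np.cos(r)]) if r>1e-9 else np.array([0,0,-1.])
        T=tool@p["tool_from_camera"];return T[:3,3],T[:3,:3]@d
    d=np.array([x,-y,-1.]);E=p["extrinsics"];Rt=E[:3,:3].T
    return -Rt@E[:3,3],Rt@d/np.linalg.norm(d)
def onz(n,uv,z,tool=None):
    o,d=ray(n,uv,tool);return o+d*(z-o[2])/d[2]
def proj(n,P,tool=None):
    p=camera_params(n);K=p["camera_matrix"]
    if n=="wrist":
        T=np.linalg.inv(tool@p["tool_from_camera"]);c=T[:3,:3]@P+T[:3,3]
        v=np.array([c[0],-c[1]]);t=np.arctan2(np.linalg.norm(v),-c[2]);q=v/np.linalg.norm(v)*t
    else:
        E=p["extrinsics"];c=E[:3,:3]@P+E[:3,3];q=np.array([c[0],-c[1]])/-c[2]
    return np.array([K[0,0]*q[0]+K[0,2],K[1,1]*q[1]+K[1,2]])
def tri(obs):
    A=np.zeros((3,3));b=np.zeros(3)
    for o,d in obs:
        M=np.eye(3)-np.outer(d,d);A+=M;b+=M@o
    P=np.linalg.solve(A,b);return P,[np.linalg.norm((np.eye(3)-np.outer(d,d))@(P-o)) for o,d in obs]
def tool(s=None):
    s=s or get_state();q=s["tcp_rot"];T=np.eye(4);T[:3,:3]=R.from_quat([q[1],q[2],q[3],q[0]]).as_matrix();T[:3,3]=s["eef_pos"];return T
def crop(src,out,x,y,w,h,k):
    im=cv2.imread(src)[y:y+h,x:x+w];cv2.imwrite(out,cv2.resize(im,None,fx=k,fy=k,interpolation=cv2.INTER_CUBIC))
def snap(n,name):
    s=get_state();im=get_image(n);cv2.imwrite(f"pics/{name}.png",im[:,:,::-1]);np.save(f"pics/{name}.npy",tool(s));return tool(s)
E
python3 - <<'E'
from h import *
crop("pics/top0.png","pics/t_unit.png",370,195,110,82,7)
crop("pics/top0.png","pics/t_pl.png",170,195,133,100,6)
crop("pics/scene0.png","pics/s_unit.png",370,165,110,75,7)
crop("pics/scene0.png","pics/s_pl.png",265,230,100,75,8)
for n in("top","scene"):print(ray(n,(320,200)))
for uv in [(378,210),(470,215),(470,271),(377,264)]: print(onz("top",uv,0.05))
for uv in [(243,258),(293,257),(293,286),(243,286)]: print(onz("top",uv,0.01))
T=tool();print(T)
E
```

```text
(array([0.377 , 0.1232, 1.0611]), array([ 0.2669, -0.001 , -0.9637]))
(array([-0.0724,  0.4915,  1.0368]), array([ 0.5827, -0.2775, -0.7638]))
[ 0.6337 -0.0212  0.05  ]
[ 0.6247 -0.2465  0.05  ]
[ 0.4883 -0.2355  0.05  ]
[ 0.5011 -0.0158  0.05  ]
[0.5153 0.3114 0.01  ]
[0.5199 0.1871 0.01  ]
[0.4491 0.1848 0.01  ]
[0.447 0.307 0.01 ]
[[ 0.9226  0.3856 -0.0006  0.2408]
 [ 0.3856 -0.9226  0.0013 -0.5762]
 [-0.0001 -0.0014 -1.      0.2477]
 [ 0.      0.      0.      1.    ]]
```

View pics/t_unit.png

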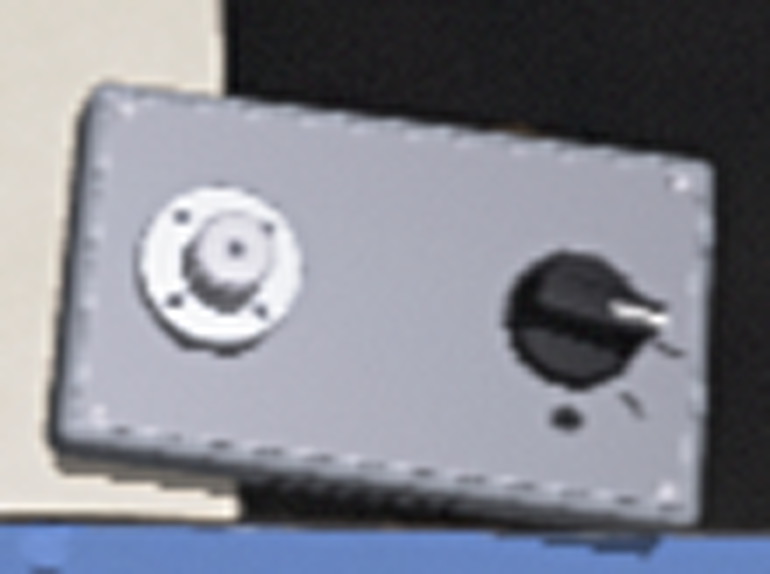

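View pics/t_pl.png

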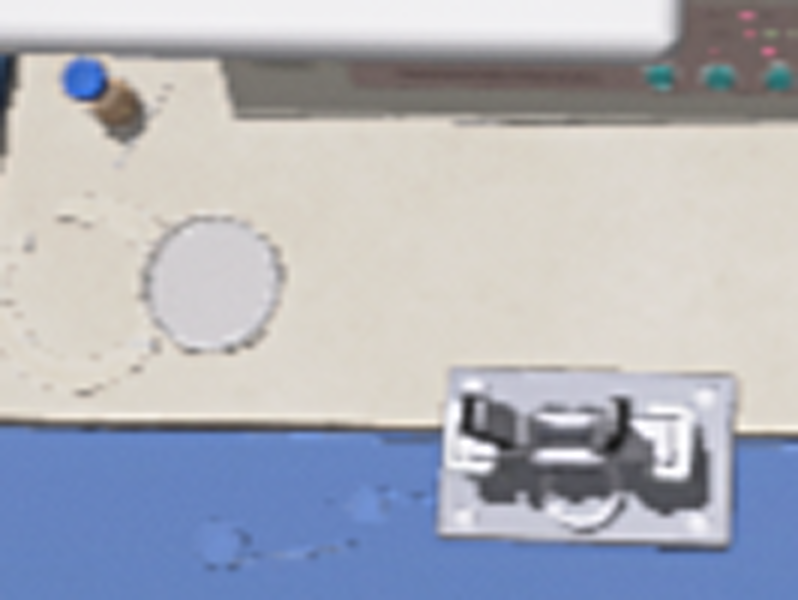

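View pics/s_unit.png

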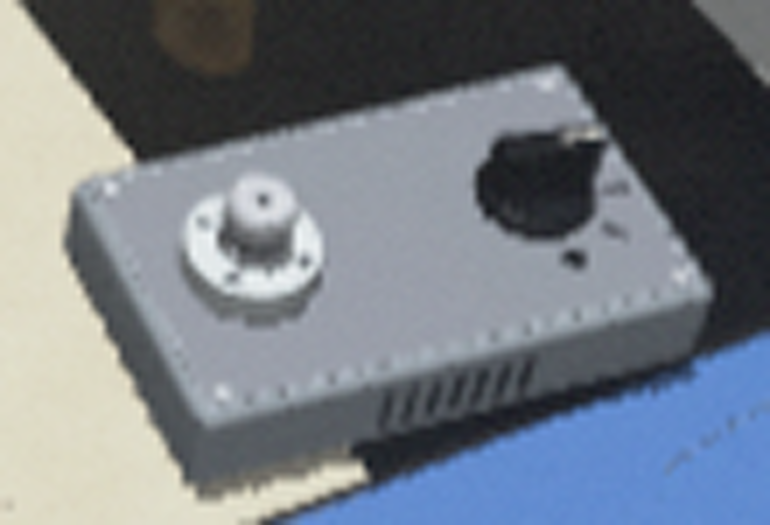

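View pics/s_pl.png

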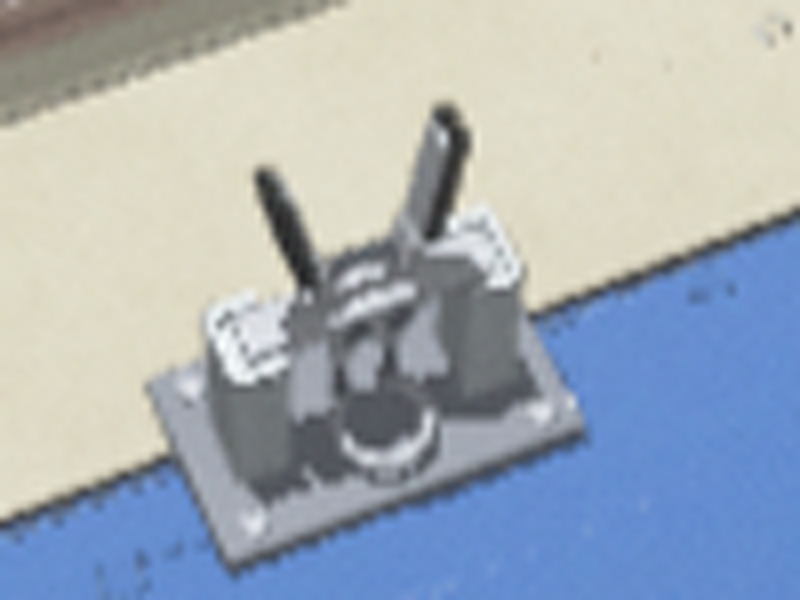

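The top view (7x crop) shows the stub top at about (403,229), the knob at (452,241), the stop mark at (451,255) and the pointer end at (464,240). The ring faces the robot (-x). I'll move to a point in front of the unit, clear of the right-hand wall.

Emit:
{"api": "play_rows", "payload": {
  "deltas": [
    [1,0.31,-0.33,-0.02,0,0,-0.94],
    [1,0.31,-0.33,-0.02,0,0,-0.94],
    [1,0.31,-0.33,-0.02,0,0,-0.94],
    [1,0.31,-0.33,-0.02,0,0,-0.94],
    [1,0.31,-0.33,-0.02,0,0,-0.94],
    [1,0.31,-0.33,-0.02,0,0,-0.94],
    [1,0.31,-0.33,-0.02,0,0,-0.94],
    [1,0.31,-0.33,-0.02,0,0,-0.94],
    [1,0.31,-0.33,-0.02,0,0,-0.94],
    [1,0.31,-0.33,-0.02,0,0,-0.94],
    [1,0.31,-0.33,-0.02,0,0,-0.94],
    [1,0.31,-0.33,-0.02,0,0,-0.94]
  ]
}}

```text
time_s: 1.35
eef_pos: [0.3991, -0.1539, 0.2681]
tcp_rot: [-0.0, 0.786, 0.619, -0.001]
ft_force: [0.5, 0.1, 0.4]
gripper_width: 0.0855
```

Emit:
{"api": "play_rows", "payload": {
  "deltas": [
    [1,0.03,0.126,0,0,0,0],
    [1,0.03,0.126,0,0,0,0],
    [1,0.03,0.126,0,0,0,0],
    [1,0.03,0.126,0,0,0,0],
    [1,0.03,0.126,0,0,0,0]
  ]
}}

```text
time_s: 1.85
eef_pos: [0.5282, -0.1548, 0.2674]
tcp_rot: [-0.001, 0.786, 0.618, -0.001]
ft_force: [0.1, 0.1, -0.8]
gripper_width: 0.0854
```

```bash
python3 - <<'E'
from h import *
T=snap("wrist","w1");print(T,get_state()["joint_positions"])
print("mark",onz("top",(451,254.7),.05),"stubtop",onz("top",(403.5,229.3),.091))
E
```

```text
[[ 0.2358  0.9718 -0.0023  0.5282]
 [ 0.9718 -0.2358 -0.0003 -0.1548]
 [-0.0009 -0.0022 -1.      0.2674]
 [ 0.      0.      0.      1.    ]] [ 0.4721  0.5905 -0.446   1.7616  0.3221  0.8651 -0.3577]
mark [ 0.5262 -0.1933  0.05  ] stubtop [ 0.5778 -0.0738  0.091 ]
```

View pics/w1.png

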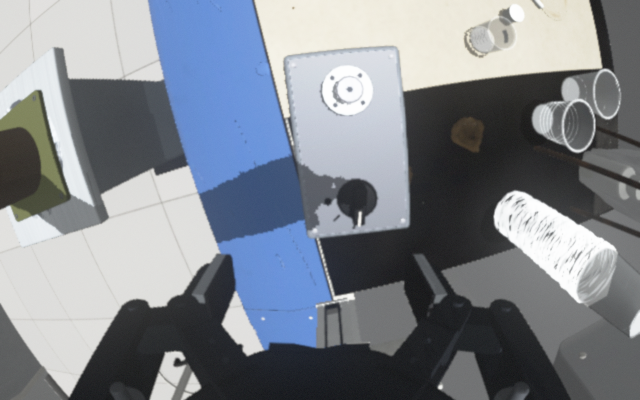

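```bash
python3 - <<'E'
from h import *
crop("pics/w1.png","pics/w1a.png",270,35,150,215,3)
crop("pics/w1.png","pics/w1b.png",305,165,90,70,8)
E
```

```text
(no output)
```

View pics/w1b.png

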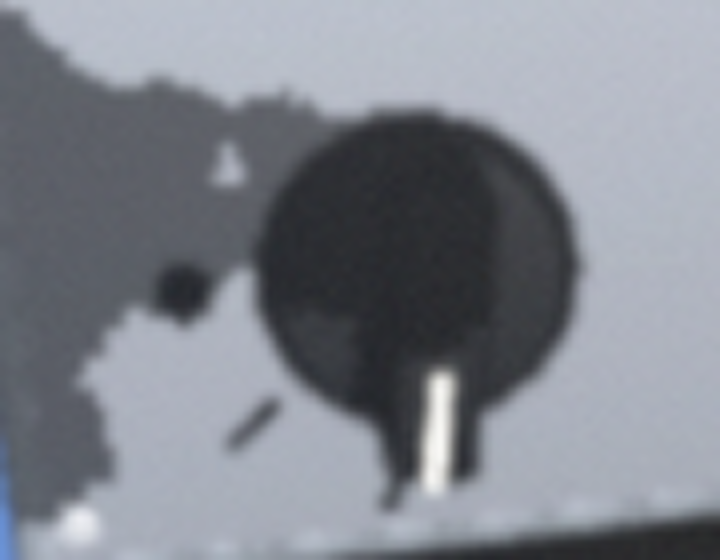

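View pics/w1a.png

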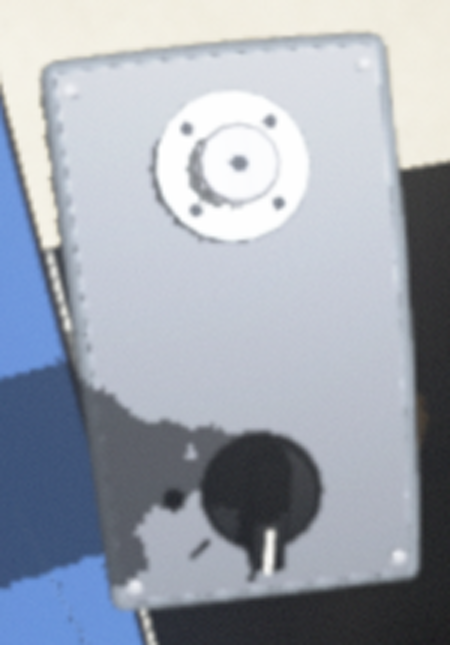

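```bash
python3 - <<'E'
from h import *
T=np.load("pics/w1.npy")
w=lambda x,y,z:onz("wrist",(x,y),z,T)
k=w(305+417/8,165+262/8,.057);m=w(305+184/8,165+292/8,.05);s=w(270+239/3,35+163/3,.091);hb=np.mean([w(270+a/3,35+b/3,.066) for a,b in[(187,128),(270,120),(196,210),(279,203)]],0)
a=w(305+445/8,165+370/8,.084);b=w(305+433/8,165+490/8,.084)
print("knob",k,"mark",m,np.linalg.norm((k-m)[:2]),"stub",s,hb)
u=k-m;print("unit x yaw",np.degrees(np.arctan2(u[1],u[0])))
v=s-k;v2=hb-k;print("unit yaw from stub-knob",[np.degrees(np.arctan2(-q[0],q[1])) for q in(v,v2)],np.linalg.norm(v[:2]))
c=[w(270+x/3,35+y/3,.05) for x,y in[(70,90),(363,63),(398,556),(135,587)]];print(c)
for p,q in((3,0),(2,1)):
    d=c[q]-c[p];print(np.degrees(np.arctan2(-d[0],d[1])),np.linalg.norm(d))
print("screw centre",np.mean(c,0))
d=a-b;print("bar dir",np.degrees(np.arctan2(d[1],d[0])),a,b)
print("top:",onz("top",(451,254.7),.05),onz("top",(370+238/7,195+247/7),.091))
E
```

```text
knob [ 0.5631 -0.1941  0.057 ] mark [ 0.5292 -0.193   0.05  ] 0.03397300780609044 stub [ 0.5777 -0.0736  0.091 ] [ 0.5781 -0.0735  0.066 ]
unit x yaw -1.8595248295449576
unit yaw from stub-knob [np.float64(-6.895709055792205), np.float64(-7.07349612384051)] 0.1214259730690866
[array([ 0.5286, -0.0322,  0.05  ]), array([ 0.6357, -0.0452,  0.05  ]), array([ 0.6129, -0.2385,  0.05  ]), array([ 0.5054, -0.2257,  0.05  ])]
-6.857185307487062 0.19488978869189275
-6.705260416163075 0.1946037381961231
screw centre [ 0.5707 -0.1354  0.05  ]
bar dir 73.67738089867183 [ 0.5625 -0.2006  0.084 ] [ 0.5576 -0.2174  0.084 ]
top: [ 0.5262 -0.1933  0.05  ] [ 0.5755 -0.0749  0.091 ]
```

The unit's yaw is -6.8°, from the screws and the stub. The knob axis is at (0.563, -0.196), with the bar at 73.6°, or 1.40 rad on the selector as expected. The sizes agree: mark to axis is 34 mm, and stub to knob is about 123 mm. Next I go down over the knob.

Emit:
{"api": "play_rows", "payload": {
  "deltas": [
    [1,-0.032,0.044,0.05,0,0,0.05],
    [1,-0.032,0.044,0.1,0,0,0.05],
    [1,-0.032,0.044,0.14,0,0,0.05],
    [1,-0.032,0.044,0.17,0,0,0.05],
    [1,-0.032,0.044,0.188,0,0,0.05],
    [1,-0.032,0.044,0.188,0,0,0.05],
    [1,-0.032,0.044,0.188,0,0,0.05],
    [0.5,-0.032,0.044,0.188,0,0,0.05]
  ]
}}

```text
time_s: 2.7
eef_pos: [0.5652, -0.1949, 0.0821]
tcp_rot: [0.001, 0.801, 0.599, 0.001]
ft_force: [0.7, -0.1, -0.3]
gripper_width: 0.0734
```

```bash
python3 - <<'E'
from h import *
T=snap("wrist","w2");print(T,get_state()["joint_positions"],get_state()["gripper_width"])
E
```

```text
[[ 0.2819  0.9594  0.0026  0.5652]
 [ 0.9594 -0.2819 -0.0009 -0.1949]
 [-0.0001  0.0027 -1.      0.0821]
 [ 0.      0.      0.      1.    ]] [ 0.4265  0.8961 -0.304   1.7665  0.4659  0.5476 -0.4573] 0.06630873360195619
```

View pics/w2.png

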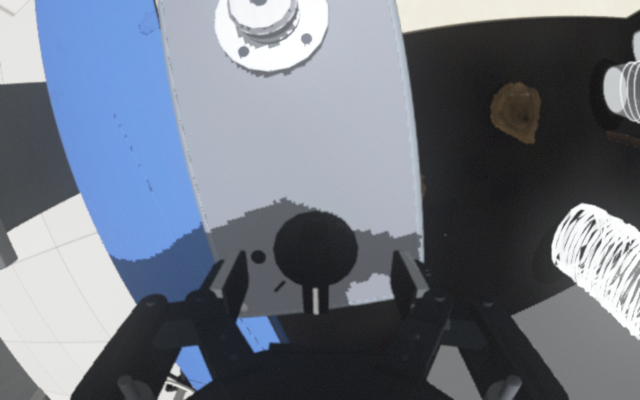

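The knob sits between the jaws: bar at column 316, jaws centred at about 319. Now I close on it.

Emit:
{"api": "play_rows", "payload": {
  "deltas": [
    [0.3,-0.001,-0.001,0.003,0,0,0],
    [0,-0.001,-0.001,0.003,0,0,0],
    [0,-0.001,-0.001,0.003,0,0,0],
    [0,-0.001,-0.001,0.003,0,0,0],
    [0,-0.001,-0.001,0.003,0,0,0],
    [0,-0.001,-0.001,0.003,0,0,0],
    [0,-0.001,-0.001,0.003,0,0,0]
  ]
}}

```text
time_s: 3.45
eef_pos: [0.5633, -0.1949, 0.0777]
tcp_rot: [0.0, 0.8, 0.6, -0.0]
ft_force: [-2.1, 0.5, 5.9]
gripper_width: 0.0116
```

Emit:
{"api": "play_rows", "payload": {
  "deltas": [
    [0,-0.001,0,-0.001,0,0,0.14],
    [0,-0.001,0,-0.002,0,0,0.28],
    [0,-0.001,0,-0.002,0,0,0.42],
    [0,-0.001,0,-0.002,0,0,0.56],
    [0,-0.001,0,-0.002,0,0,0.7],
    [0,-0.001,0,-0.002,0,0,0.84],
    [0,-0.001,0,-0.002,0,0,0.98],
    [0,-0.001,0,-0.002,0,0,1.12],
    [0,-0.001,0,-0.002,0,0,1.26],
    [0,-0.001,0,-0.002,0,0,1.41],
    [0,-0.001,0,-0.002,0,0,1.41],
    [0,-0.001,0,-0.002,0,0,1.41]
  ]
}}

```text
time_s: 4.65
eef_pos: [0.564, -0.1961, 0.0779]
tcp_rot: [0.0, 0.998, -0.06, 0.001]
ft_force: [5.2, -2.7, -17.0]
gripper_width: 0.0118
```

```bash
python3 - <<'E'
from h import *
T=snap("wrist","w3");s=get_state();print(T,s["joint_positions"],s["gripper_width"],s["ft_force"],s["torque"],np.degrees(np.arctan2(T[1,0],T[0,0])))
E
```

```text
[[ 0.9928 -0.1197  0.0013  0.564 ]
 [-0.1197 -0.9928 -0.001  -0.1961]
 [ 0.0014  0.0009 -1.      0.0779]
 [ 0.      0.      0.      1.    ]] [ 0.2356  0.8916  0.0382  1.7798 -0.0646  0.4698 -1.3735] 0.012132532380250475 [  4.3703  -3.0032 -15.2914] [-0.5809 -1.0917 -0.0491] -6.872324089599632
```

View pics/w3.png

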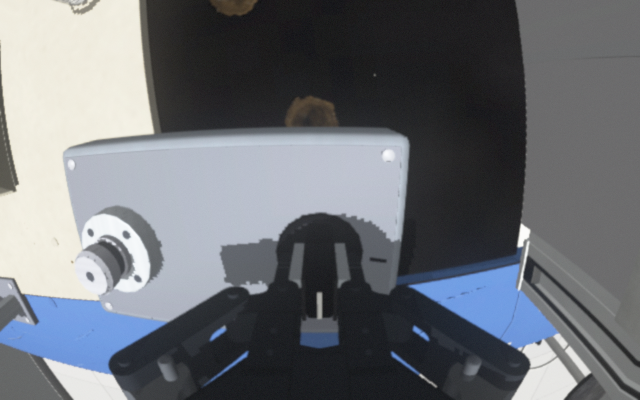

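The gripper yaw is -6.9°, so the bar is in line with the mark. I release it, lift, and check.

Emit:
{"api": "play_rows", "payload": {
  "deltas": [
    [0,0,0,0.001,0,0,0],
    [0.6,0,0,0.001,0,0,0],
    [0.6,0,0,0,0,0,0],
    [0.6,0,0,0,0,0,0],
    [0.6,0,0,0,0,0,0],
    [0.6,0,0,-0.04,0,0,0],
    [0.6,0,0,-0.08,0,0,0],
    [0.8,0,0,-0.13,0,0,0],
    [1,0,0,-0.17,0,0,0],
    [1,0,0,-0.19,0,0,0],
    [1,0,0,-0.19,0,0,0]
  ]
}}

```text
time_s: 5.8
eef_pos: [0.5648, -0.1965, 0.2732]
tcp_rot: [0.001, 0.998, -0.062, 0.004]
ft_force: [0.3, 0.0, -0.9]
gripper_width: 0.0851
```

```bash
python3 - <<'E'
from h import *
T=snap("wrist","w4");s=get_state();print(T,s["joint_positions"],s["gripper_width"],s["ft_force"])
snap("top","t4"); crop("pics/t4.png","pics/t4a.png",370,195,110,82,7)
E
```

```text
[[ 0.9923 -0.1238  0.0071  0.5648]
 [-0.1238 -0.9923 -0.0022 -0.1965]
 [ 0.0074  0.0013 -1.      0.2732]
 [ 0.      0.      0.      1.    ]] [ 0.2154  0.6211  0.0726  1.6395 -0.0548  0.8799 -1.3855] 0.08529011978750978 [-0.3543  0.0576 -1.0069]
```

View pics/w4.png

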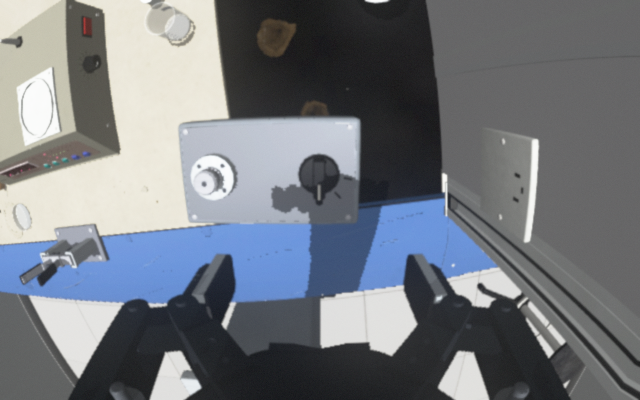

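In w4 the pointer end is at (320,195) and points along the unit's -x, with the two line marks free to its right, so the knob is at the stop mark. I'll measure the angle, then move on to the pliers.

Emit:
{"api": "play_rows", "payload": {
  "deltas": [
    [1,-0.189,-0.421,0.001,0,0,-0.15],
    [1,-0.189,-0.421,0.001,0,0,-0.15],
    [1,-0.189,-0.421,0.001,0,0,-0.15],
    [1,-0.189,-0.421,0.001,0,0,-0.15],
    [1,-0.189,-0.421,0.001,0,0,-0.15],
    [1,-0.189,-0.421,0.001,0,0,-0.15],
    [1,-0.189,-0.421,0.001,0,0,-0.15],
    [1,-0.189,-0.421,0.001,0,0,-0.15],
    [1,-0.189,-0.421,0.001,0,0,-0.15],
    [1,-0.189,-0.421,0.001,0,0,-0.15],
    [1,-0.189,-0.421,0.001,0,0,-0.15]
  ]
}}

```text
time_s: 7.0
eef_pos: [0.4258, 0.2473, 0.2668]
tcp_rot: [0.001, 1.0, 0.016, -0.002]
ft_force: [0.1, -1.4, -0.3]
gripper_width: 0.0854
```

```bash
python3 - <<'E'
from h import *
T=snap("wrist","w5");s=get_state();print(T,s["joint_positions"],s["gripper_width"],s["ft_force"])
crop("pics/w4.png","pics/w4a.png",280,140,80,70,8)
E
```

```text
[[ 0.9995  0.0316 -0.003   0.4258]
 [ 0.0316 -0.9995 -0.001   0.2473]
 [-0.003   0.001  -1.      0.2668]
 [ 0.      0.      0.      1.    ]] [-0.6576  0.4912  0.0655  1.9397 -0.046   0.7153 -2.1084] 0.08557545502749088 [ 0.1339 -0.5161 -0.4195]
```

View pics/w4a.png

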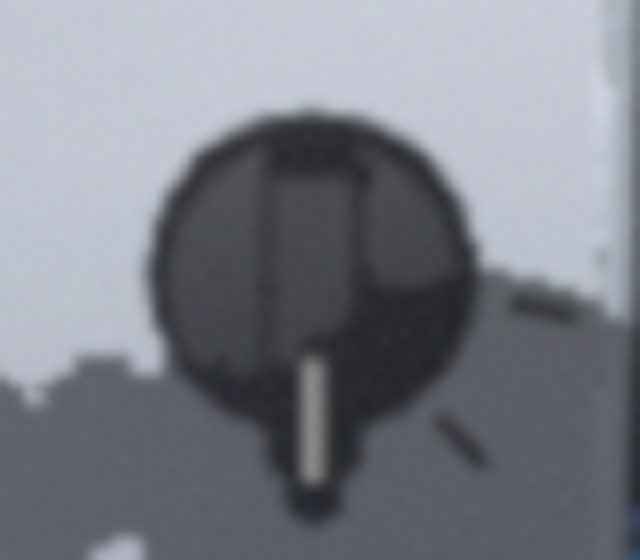

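View pics/w5.png

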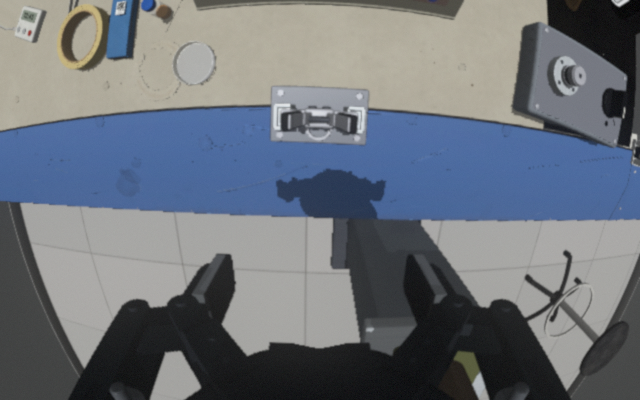

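```bash
python3 - <<'E'
from h import *
crop("pics/w5.png","pics/w5a.png",265,80,110,70,7)
T=np.load("pics/w4.npy")
w=lambda x,y,z:onz("wrist",(280+x/8,140+y/8),z,T)
a=w(313,355,.084);b=w(313,485,.084);d=a-b;print("bar",np.degrees(np.arctan2(d[1],d[0])))
E
```

```text
bar -7.101106214856838
```

View pics/w5a.png

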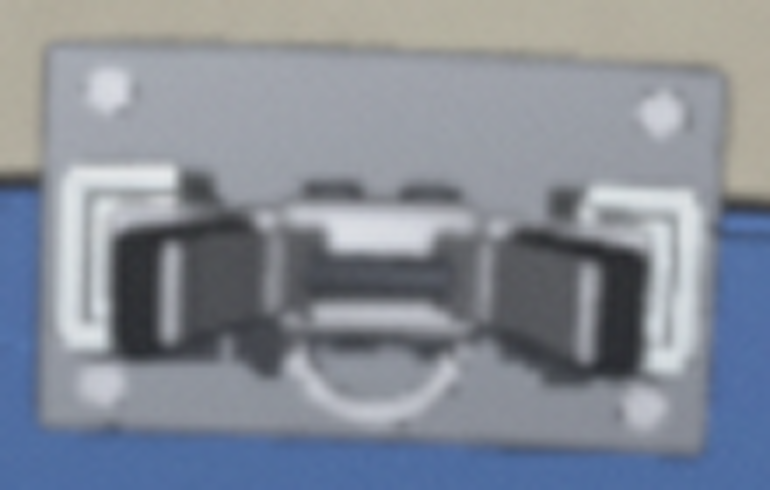

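```bash
python3 - <<'E'
from h import *
T=np.load("pics/w5.npy")
w=lambda x,y,z:onz("wrist",(265+x/7,80+y/7),z,T)
c=[w(x,y,.01) for x,y in[(108,90),(662,113),(645,407),(102,383)]];print(c,np.mean(c,0))
for p,q in((1,0),(2,3)):
    d=c[q]-c[p];print("stand yaw",np.degrees(np.arctan2(-d[0],d[1])),np.linalg.norm(d))
c=[w(x,y,.01) for x,y in[(45,42),(725,70),(703,452),(40,427)]];print("corner ctr",np.mean(c,0))
# grip tops outer edge
l=w(118,293,.147);r=w(643,313,.147);d=l-r;print("tops",l,r,(l+r)/2,np.linalg.norm(d),np.degrees(np.arctan2(-d[0],d[1])))
# post tops outer corners z? posts seat .066, bracket tops
for z in(.066,.074):
    l=w(65,260,z);r=w(697,280,z);print("posts",z,l,r,(l+r)/2,np.linalg.norm(l-r))
print("top cam",np.mean([onz("top",uv,.01) for uv in[(170+448/6,195+367/6),(170+735/6,195+375/6),(170+728/6,195+547/6),(170+440/6,195+537/6)]],0))
E
```

```text
[array([0.5132, 0.2967, 0.01  ]), array([0.5123, 0.2001, 0.01  ]), array([0.4597, 0.2005, 0.01  ]), array([0.461, 0.297, 0.01 ])] [0.4865 0.2485 0.01  ]
stand yaw -0.5653152335345228 0.09660357666743953
stand yaw -0.7725477764396408 0.09651106415267777
corner ctr [0.4868 0.2487 0.01  ]
tops [0.4874 0.2784 0.147 ] [0.487  0.2189 0.147 ] [0.4872 0.2486 0.147 ] 0.05944664348107209 -0.3874294879370982
posts 0.066 [0.4863 0.2959 0.066 ] [0.4863 0.2008 0.066 ] [0.4863 0.2483 0.066 ] 0.09509728014686733
posts 0.074 [0.4868 0.2948 0.074 ] [0.4868 0.202  0.074 ] [0.4868 0.2484 0.074 ] 0.09276955829266978
top cam [0.4845 0.2478 0.01  ]
```

The knob measures -7.1° against the unit's -6.8°, so it is at 0. The pliers are at (0.487, 0.2485) with yaw about -0.6°. The grip tops (midpoint), screws, corners and posts all agree. I go down around the handles, open.

Emit:
{"api": "play_rows", "payload": {
  "deltas": [
    [1,0.04,0.001,0,0,0,0.04],
    [1,0.062,0.001,0,0,0,0.04],
    [1,0.062,0.001,0,0,0,0.04],
    [1,0.062,0.001,0.04,0,0,0.04],
    [1,0.062,0.001,0.08,0,0,0.04],
    [1,0.062,0.001,0.09,0,0,0.04],
    [1,0.062,0.001,0.09,0,0,0.04],
    [1,0.062,0.001,0.09,0,0,0.04]
  ]
}}

```text
time_s: 7.85
eef_pos: [0.4905, 0.2453, 0.1794]
tcp_rot: [-0.0, 1.0, -0.008, 0.001]
ft_force: [0.1, 0.2, 0.0]
gripper_width: 0.0855
```

```bash
python3 - <<'E'
from h import *
T=snap("wrist","w6");s=get_state();print(T,s["joint_positions"],s["ft_force"])
E
```

```text
[[ 0.9999 -0.0154  0.0014  0.4905]
 [-0.0154 -0.9999  0.0002  0.2453]
 [ 0.0014 -0.0002 -1.      0.1794]
 [ 0.      0.      0.      1.    ]] [-0.5836  0.6851  0.0582  1.875  -0.0664  0.5805 -2.0689] [ 0.6277 -0.5501  0.2743]
```

View pics/w6.png

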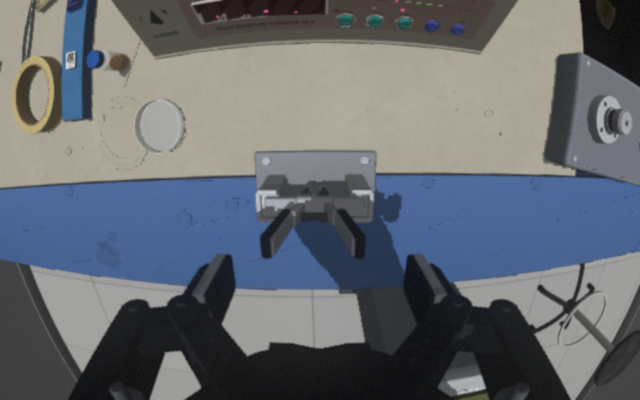

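```bash
python3 - <<'E'
from h import *
crop("pics/w6.png","pics/w6a.png",240,145,150,120,5)
E
```

```text
(no output)
```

View pics/w6a.png

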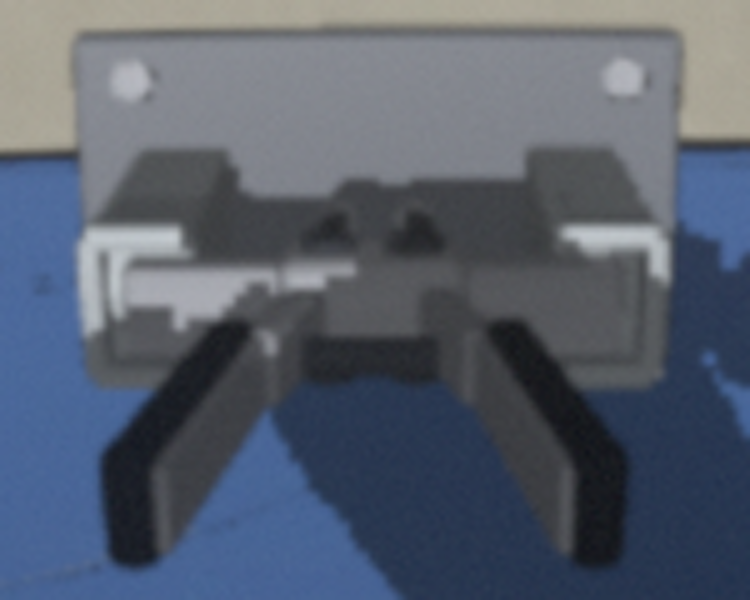

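```bash
python3 - <<'E'
from h import *
T=np.load("pics/w6.npy")
w=lambda x,y,z:onz("wrist",(240+x/5,145+y/5),z,T)
l=w(104,510,.147);r=w(627,508,.147);print(l,r,(l+r)/2,np.linalg.norm(l-r))
l=w(130,80,.01);r=w(624,76,.01);d=l-r;print(l,r,(l+r)/2,np.linalg.norm(d),np.degrees(np.arctan2(-d[0],d[1])))
for z in(.066,.074):
  l=w(80,285,z);r=w(668,285,z);print((l+r)/2,np.linalg.norm(l-r))
E
```

```text
[0.4892 0.279  0.147 ] [0.4886 0.2184 0.147 ] [0.4889 0.2487 0.147 ] 0.060586914014795754
[0.513  0.2968 0.01  ] [0.5123 0.2001 0.01  ] [0.5127 0.2485 0.01  ] 0.0967189226103352 -0.4575408099635061
[0.4889 0.2488 0.066 ] 0.09732539529269282
[0.4916 0.2486 0.074 ] 0.09407834219095348
```

The grip centre measures (0.4885, 0.2487), again in agreement. I trim by a few mm and go down to grip height.

Emit:
{"api": "play_rows", "payload": {
  "deltas": [
    [1,-0.002,-0.0035,0,0,0,-0.006],
    [1,-0.002,-0.0035,0.03,0,0,-0.006],
    [1,-0.002,-0.0035,0.05,0,0,-0.006],
    [1,-0.002,-0.0035,0.059,0,0,-0.006],
    [1,-0.002,-0.0035,0.059,0,0,-0.006],
    [1,-0.002,-0.0035,0.059,0,0,-0.006],
    [1,-0.002,-0.0035,0.059,0,0,-0.006]
  ]
}}

```text
time_s: 8.6
eef_pos: [0.4886, 0.2499, 0.1204]
tcp_rot: [-0.001, 1.0, -0.004, 0.001]
ft_force: [0.6, -0.7, 0.1]
gripper_width: 0.0854
```

```bash
python3 - <<'E'
from h import *
T=snap("wrist","w7");s=get_state();print(T,s["joint_positions"],s["ft_force"])
E
```

```text
[[ 1.     -0.0082  0.0021  0.4886]
 [-0.0082 -1.      0.001   0.2499]
 [ 0.0021 -0.0011 -1.      0.1204]
 [ 0.      0.      0.      1.    ]] [-0.5828  0.7816  0.0436  1.9136 -0.0708  0.4458 -2.067 ] [ 0.1264 -0.3754 -0.1314]
```

View pics/w7.png

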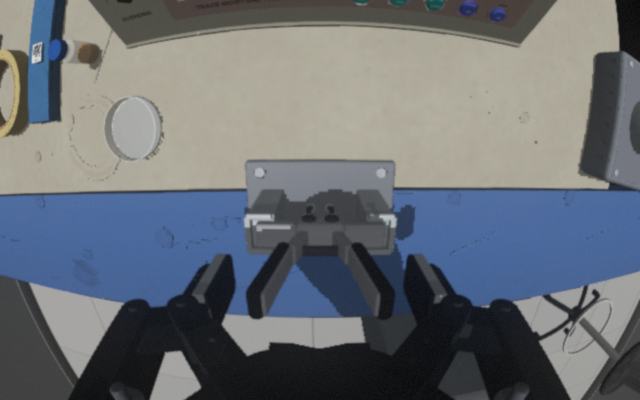

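The handles span columns 250–393 between the pads, so they are centred. I squeeze.

Emit:
{"api": "play_rows", "payload": {
  "deltas": [
    [0.6,0,0,0,0,0,0],
    [0.4,0,0,0,0,0,0],
    [0.2,0,0,0,0,0,0],
    [0,0,0,0,0,0,0],
    [0,0,0,0,0,0,0],
    [0,0,0,0,0,0,0],
    [0,0,0,0,0,0,0],
    [0,0,0,0,0,0,0]
  ]
}}

```text
time_s: 9.45
eef_pos: [0.4885, 0.2494, 0.1207]
tcp_rot: [-0.0, 1.0, -0.004, 0.001]
ft_force: [-1.5, -1.1, 11.8]
gripper_width: 0.0324
```

```bash
python3 - <<'E'
from h import *
T=snap("wrist","w8");s=get_state();print(T,s["gripper_width"],s["ft_force"],s["torque"])
E
```

```text
[[ 1.     -0.0088  0.0017  0.4885]
 [-0.0088 -1.      0.0006  0.2494]
 [ 0.0017 -0.0007 -1.      0.1207]
 [ 0.      0.      0.      1.    ]] 0.03205823182743611 [-2.2834 -0.9122 12.649 ] [-0.2323  0.4161  0.0052]
```

View pics/w8.png

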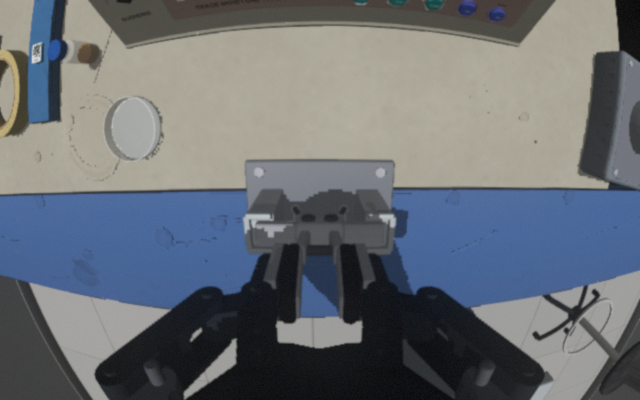

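The opening is 32 mm and the handles are fully together (the knob also read slightly under its size). I lift straight up.

Emit:
{"api": "play_rows", "payload": {
  "deltas": [
    [0,0,0,-0.01,0,0,0],
    [0,0,0,-0.025,0,0,0],
    [0,0,0,-0.04,0,0,0],
    [0,0,0,-0.055,0,0,0],
    [0,0,0,-0.075,0,0,0],
    [0,0,0,-0.095,0,0,0],
    [0,0,0,-0.115,0,0,0],
    [0,0,0,-0.13,0,0,0],
    [0,0,0,-0.14,0,0,0],
    [0,0,0,-0.14,0,0,0],
    [0,0,0,-0.14,0,0,0]
  ]
}}

```text
time_s: 10.6
eef_pos: [0.4873, 0.2493, 0.2588]
tcp_rot: [0.0, 1.0, -0.004, -0.0]
ft_force: [-0.5, 0.2, -1.8]
gripper_width: 0.032
```

```bash
python3 - <<'E'
from h import *
T=snap("wrist","w9");s=get_state();print(T,s["gripper_width"],s["ft_force"],s["torque"])
snap("scene","s9");snap("top","t9")
for n in("scene","top"):
    print(proj(n,T[:3,3]),proj(n,T[:3,3]-[0,0,.1]))
E
```

```text
[[ 1.     -0.0081 -0.0009  0.4873]
 [-0.0081 -1.     -0.0006  0.2493]
 [-0.0009  0.0006 -1.      0.2588]
 [ 0.      0.      0.      1.    ]] 0.03200314824238572 [-0.6126  0.7425 -1.4036] [-0.0192  0.0297 -0.0154]
[309.1333 217.3944] [309.4134 244.8982]
[252.3721 255.6549] [259.3709 262.2336]
```

View pics/w9.png

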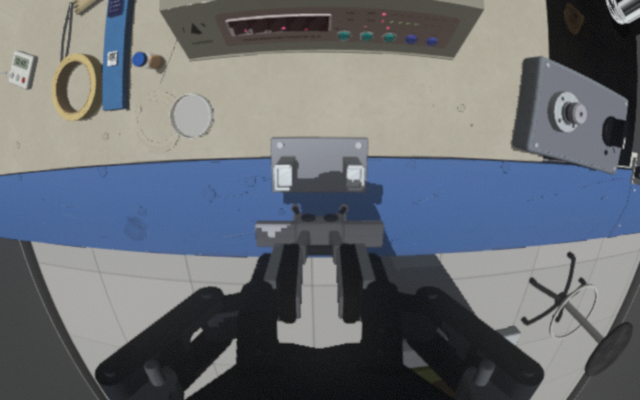

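View pics/s9.png

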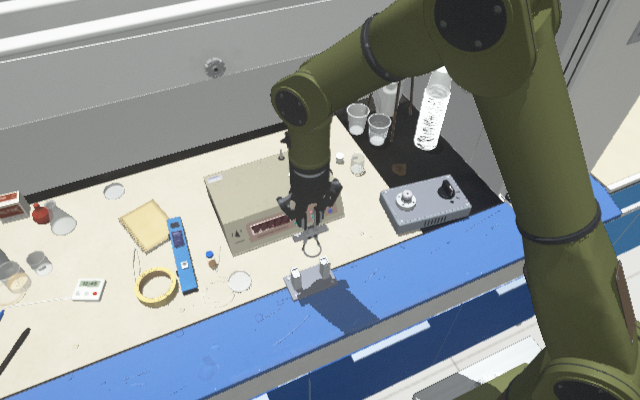

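The pliers came out. In the scene view the ring is visible at about (313,250). I enlarge the scene and top views to find the ring centre.

```bash
python3 - <<'E'
from h import *
crop("pics/s9.png","pics/s9a.png",265,165,100,100,6)
crop("pics/t9.png","pics/t9a.png",220,220,80,60,8)
E
```

```text
(no output)
```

View pics/s9a.png

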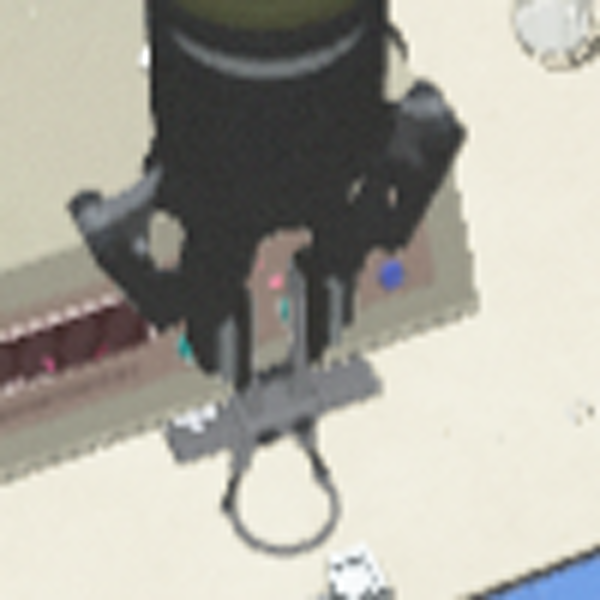

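View pics/t9a.png

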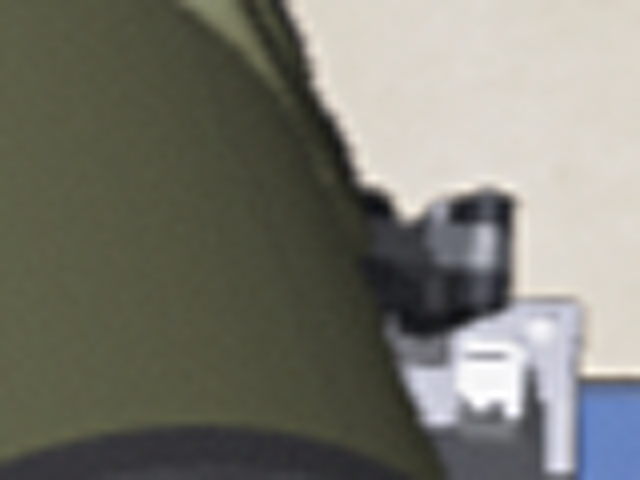

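```bash
cat >> h.py <<'E'
from scipy.optimize import least_squares
def circ(P):
    f=lambda p:np.hypot(P[:,0]-p[0],P[:,1]-p[1])-p[2]
    r=least_squares(f,[*P[:,:2].mean(0),.016],loss="soft_l1",f_scale=.0005);return r.x,np.std(f(r.x))
E
python3 - <<'E'
from h import *
im=cv2.imread("pics/s9.png");k=4
x0,y0,w,h=295,235,40,30
c=cv2.resize(im[y0:y0+h,x0:x0+w],None,fx=k,fy=k,interpolation=cv2.INTER_CUBIC)
g=cv2.cvtColor(c,cv2.COLOR_BGR2GRAY)
m=(g>160).astype(np.uint8)
n,l,st,ce=cv2.connectedComponentsWithStats(m)
print(st,ce)
lab=l[int((249-y0)*k),int((312-x0)*k)]
mm=(l==lab).astype(np.uint8)
cs,_=cv2.findContours(mm,cv2.RETR_EXTERNAL,cv2.CHAIN_APPROX_NONE)
ct=max(cs,key=len)[:,0,:]
px=(ct+0.5)/k-0.5+[x0,y0]
print(px.min(0),px.max(0))
v=c.copy();cv2.drawContours(v,[ct.reshape(-1,1,2)],-1,(0,0,255),1);cv2.imwrite("pics/s9c.png",cv2.resize(v,None,fx=4,fy=4,interpolation=cv2.INTER_NEAREST))
T=np.load("pics/w9.npy")
for thr in (246,248,250):
  P=np.array([onz("scene",p,.158) for p in px if p[1]>thr])
  (a,s)=circ(P);print(thr,a,s,"offset in tool",T[:3,:3].T@(np.r_[a[:2],.158]-T[:3,3]))
E
```

```text
[[    0     0   142   120  2915]
 [    0     0    16     9   100]
 [    0     0   160   120 12701]
 [   37    10    65    75  3484]] [[54.8045 32.9372]
 [ 8.49    3.06  ]
 [88.9284 68.4882]
 [67.8292 50.5781]]
[303.875 237.125] [319.875 255.625]
246 [0.4757 0.2485 0.0179] 0.0003152899959064081 offset in tool [-0.0116  0.0008  0.1008]
248 [0.4756 0.2484 0.0178] 0.00023760579833338903 offset in tool [-0.0117  0.0009  0.1008]
250 [0.4755 0.2484 0.0178] 0.00023855331567263264 offset in tool [-0.0117  0.001   0.1008]
```

View pics/s9c.png

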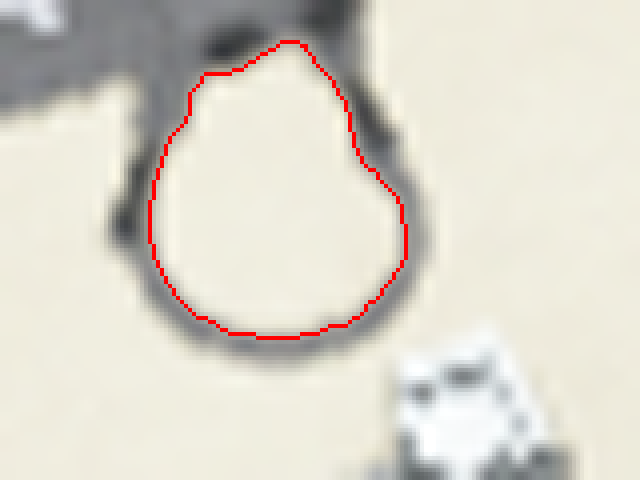

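```bash
python3 - <<'E'
from h import *
for z in(.158,):
  for p in[(125,215),(375,130),(278,337)]:
    print(onz("scene",(295+p[0]/16,235+p[1]/16),z))
T=np.load("pics/w5.npy")
print(onz("wrist",(265+372/7,80+412/7),.02,T))
print(onz("scene",(265+390/8,230+462/8),.02))
# stub in initial scene
for p in [(263,200)]: print("stub scene",onz("scene",(370+p[0]/7,165+p[1]/7),.091))
# post tops / stand from scene
E
```

```text
[0.4851 0.2664 0.158 ]
[0.4839 0.2285 0.158 ]
[0.4579 0.2552 0.158 ]
[0.4582 0.2489 0.02  ]
[0.4564 0.2524 0.02  ]
stub scene [ 0.5743 -0.0736  0.091 ]
```

Tips and ring make sense: the tips are ±19 mm from the pliers axis, and the ring centre is about 10 mm to -x. The scene camera reads about 3 mm short in x, so I'll do the final alignment relative to the stub in the same picture. I carry it over the stub, turned so the ring side faces the scene camera.

Emit:
{"api": "play_rows", "payload": {
  "deltas": [
    [0,0.009,0.028,0,0,0,0.05],
    [0,0.019,0.06,0,0,0,0.11],
    [0,0.03,0.096,0,0,0,0.18],
    [0,0.041,0.132,0,0,0,0.24],
    [0,0.052,0.168,0,0,0,0.31],
    [0,0.063,0.204,0,0,0,0.37],
    [0,0.074,0.24,0,0,0,0.44],
    [0,0.084,0.272,0,0,0,0.5],
    [0,0.094,0.304,0,0,0,0.56],
    [0,0.1,0.322,0,0,0,0.59],
    [0,0.102,0.328,0,0,0,0.6],
    [0,0.102,0.328,0,0,0,0.6]
  ]
}}

```text
time_s: 11.95
eef_pos: [0.5869, -0.079, 0.2588]
tcp_rot: [-0.0, 0.954, -0.299, -0.001]
ft_force: [-0.8, 1.0, -1.7]
gripper_width: 0.0322
```

Emit:
{"api": "play_rows", "payload": {
  "deltas": [
    [0,0,0,0.015,0,0,0],
    [0,0,0,0.03,0,0,0],
    [0,0,0,0.037,0,0,0],
    [0,0,0,0.037,0,0,0],
    [0,0,0,0.037,0,0,0]
  ]
}}

```text
time_s: 12.45
eef_pos: [0.5873, -0.0784, 0.2226]
tcp_rot: [-0.0, 0.954, -0.299, 0.0]
ft_force: [-0.1, 0.7, -1.4]
gripper_width: 0.0321
```

```bash
python3 - <<'E'
from h import *
T=snap("wrist","w10");s=get_state();print(T,s["joint_positions"],s["gripper_width"],s["ft_force"],s["torque"])
snap("scene","s10");snap("top","t10")
crop("pics/s10.png","pics/s10a.png",360,130,120,100,6)
crop("pics/t10.png","pics/t10a.png",360,190,120,90,6)
E
```

```text
[[ 0.8216 -0.5701  0.0004  0.5873]
 [-0.5701 -0.8216  0.0004 -0.0784]
 [ 0.0001 -0.0006 -1.      0.2226]
 [ 0.      0.      0.      1.    ]] [-0.0592  0.6834  0.2001  1.7072 -0.182   0.768  -1.9496] 0.032238885045562625 [-0.2765  0.0014 -1.5538] [ 0.0147 -0.0192  0.0166]
```

View pics/w10.png

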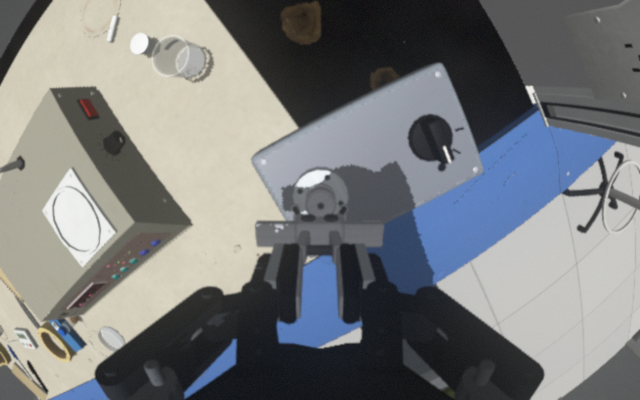

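View pics/s10a.png

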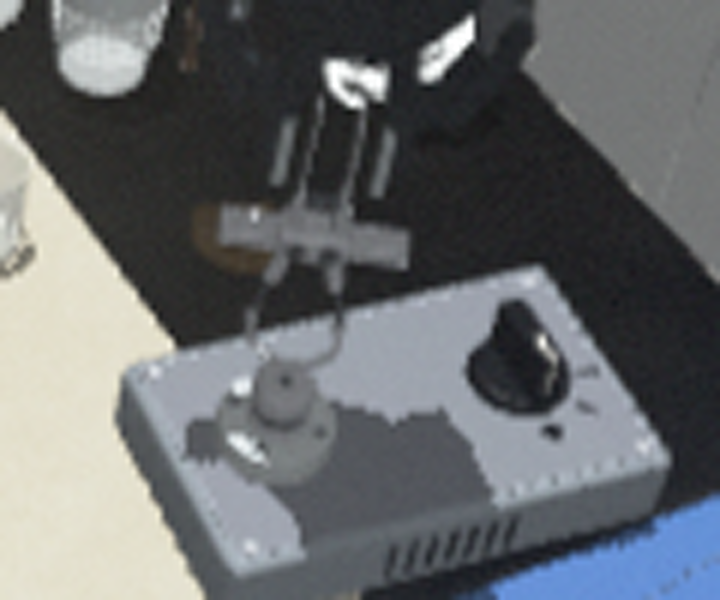

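View pics/t10a.png

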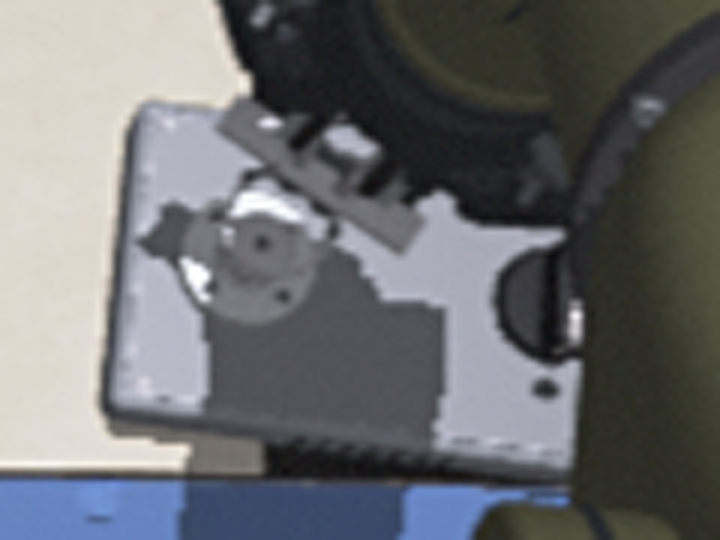

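```bash
python3 - <<'E'
from h import *
crop("pics/s10.png","pics/s10b.png",393,165,38,42,16)
crop("pics/w10.png","pics/w10b.png",275,155,90,75,8)
crop("pics/t10.png","pics/t10b.png",385,210,45,40,14)
E
```

```text
(no output)
```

View pics/s10b.png

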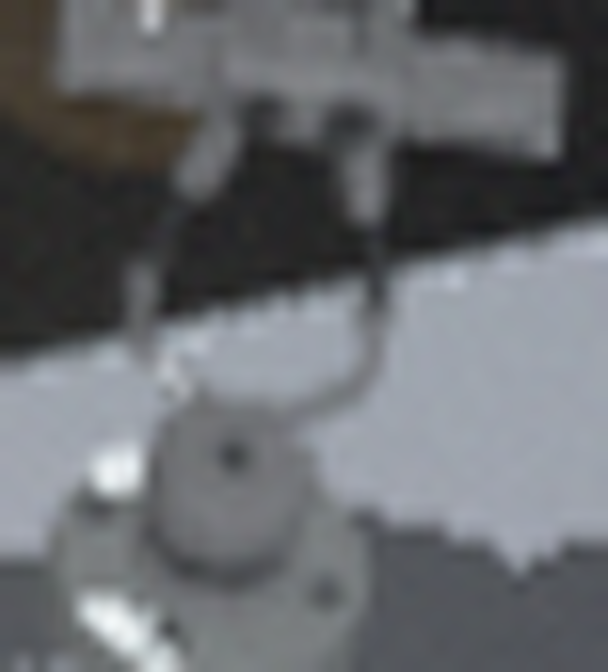

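View pics/w10b.png

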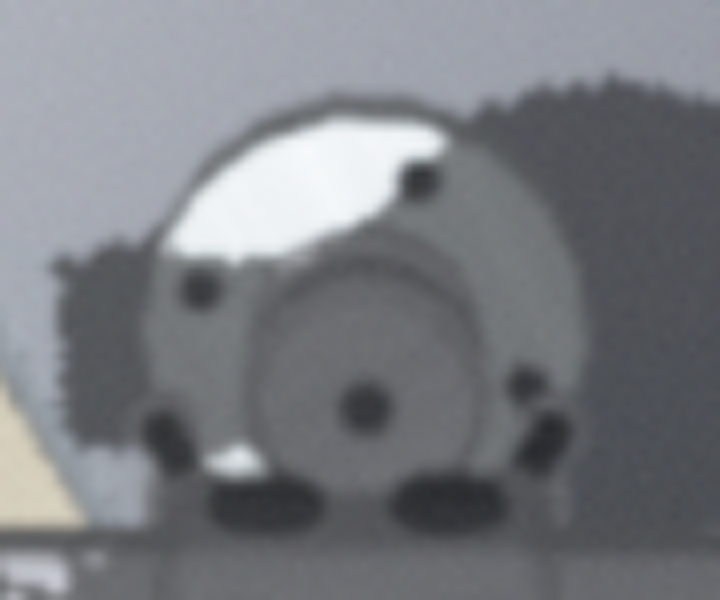

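View pics/t10b.png

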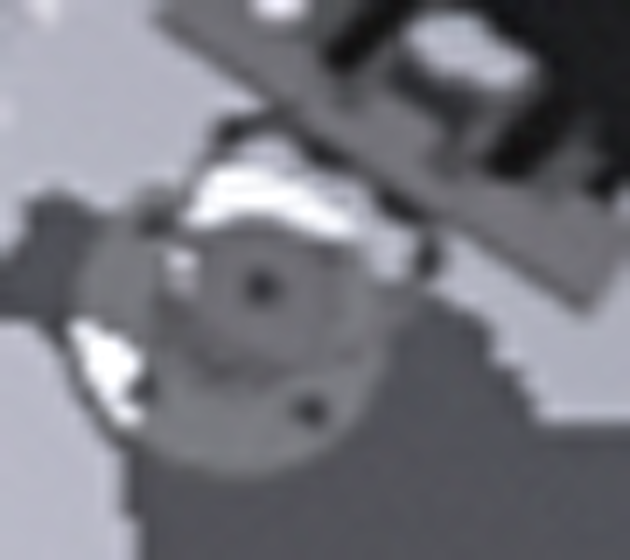

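```bash
python3 - <<'E'
from h import *
print("scene bias at stand:")
for p,t in(((190,385),(.5132,.2967)),((252,522),(.461,.297)),((540,412),(.4597,.2005))):
    print(onz("scene",(265+p[0]/8,230+p[1]/8),.01)[:2]-t)
q=lambda x,y,z:onz("scene",(393+x/16-.5+.03,165+y/16-.5+.03),z)
st=q(233,455,.091);print("stub scene",st)
T=np.load("pics/w10.npy");zr=T[2,3]-.1007
pts=np.array([q(x,y,zr) for x,y in[(378,330),(370,360),(350,385),(320,405),(290,413),(142,300),(143,330),(155,360),(178,388)]])
a,s=circ(pts);print("ring",a,s,"ring-stub",a[:2]-st[:2])
f=least_squares(lambda p:np.hypot(pts[:,0]-p[0],pts[:,1]-p[1])-.0183,a[:2]).x;print("fixed r",f,f-st[:2])
d=np.r_[st[:2]-a[:2],0];print("move in tool",T[:3,:3].T@d)
# wrist
w=lambda x,y,z:onz("wrist",(275+x/8-.45,155+y/8-.45),z,T)
sw=w(364,408,.091);print("stub wrist",sw,T[:3,:3].T@(sw-T[:3,3]))
for z in(.122,.13):
    l=w(160,425,z);r=w(555,425,z);print("tips in tool",T[:3,:3].T@(l-T[:3,3]),T[:3,:3].T@(r-T[:3,3]))
# top cam
t=lambda x,y,z:onz("top",(385+x/14-.5,210+y/14-.5),z)
so=t(260,285,.091);print("stub top",so)
for p in[(228,130),(428,258)]:
    v=t(*p,zr);print("tips top",v,T[:3,:3].T@(v-T[:3,3]))
E
```

```text
scene bias at stand:
[-0.0014 -0.0012]
[-0.0009 -0.0005]
[-0.0013  0.    ]
stub scene [ 0.5766 -0.0736  0.091 ]
ring [ 0.5777 -0.0734  0.019 ] 0.00040046085387600603 ring-stub [0.0011 0.0002]
fixed r [ 0.5769 -0.0728] [0.0003 0.0008]
move in tool [-0.0008  0.0008 -0.    ]
stub wrist [ 0.5775 -0.0728  0.091 ] [-0.0112  0.0011  0.1316]
tips in tool [-0.0021 -0.0189  0.1007] [-0.0021  0.0197  0.1006]
tips in tool [ 0.0008 -0.0182  0.0927] [0.0008 0.019  0.0926]
stub top [ 0.5765 -0.0727  0.091 ]
tips top [ 0.5957 -0.0623  0.1219] [-0.0023 -0.0179  0.1007]
tips top [ 0.575  -0.0938  0.1219] [-0.0013  0.0198  0.1007]
```

The ring is centred over the stub to about 1 mm in all three views, against 2.5 mm clearance. I trim 0.7 mm each way, lower it to just above the stub top, and look again.

Emit:
{"api": "play_rows", "payload": {
  "deltas": [
    [0,-0.0007,0.0007,0.005,0,0,0],
    [0,-0.0007,0.0007,0.012,0,0,0],
    [0,-0.0007,0.0007,0.019,0,0,0],
    [0,-0.0007,0.0007,0.023,0,0,0],
    [0,-0.0007,0.0007,0.023,0,0,0],
    [0,-0.0007,0.0007,0.023,0,0,0],
    [0,-0.0007,0.0007,0.023,0,0,0],
    [0,-0.0007,0.0007,0.023,0,0,0]
  ]
}}

```text
time_s: 13.4
eef_pos: [0.5864, -0.0796, 0.1996]
tcp_rot: [-0.0, 0.954, -0.299, 0.0]
ft_force: [-0.5, 0.3, -2.1]
gripper_width: 0.0318
```

```bash
python3 - <<'E'
from h import *
T=snap("wrist","w11");s=get_state();print(T,s["gripper_width"],s["ft_force"],s["torque"])
snap("scene","s11");snap("top","t11");print(tool()[:3,3])
crop("pics/s11.png","pics/s11b.png",393,165,38,42,16)
crop("pics/w11.png","pics/w11b.png",275,155,90,75,8)
crop("pics/t11.png","pics/t11b.png",385,210,45,40,14)
E
```

```text
[[ 0.8207 -0.5714  0.0007  0.5864]
 [-0.5714 -0.8207 -0.0002 -0.0796]
 [ 0.0006 -0.0002 -1.      0.1996]
 [ 0.      0.      0.      1.    ]] 0.03208054658802534 [-0.9627  0.7496 -3.2483] [-0.0518 -0.0327  0.0207]
[ 0.5862 -0.0795  0.1995]
```

View pics/s11b.png

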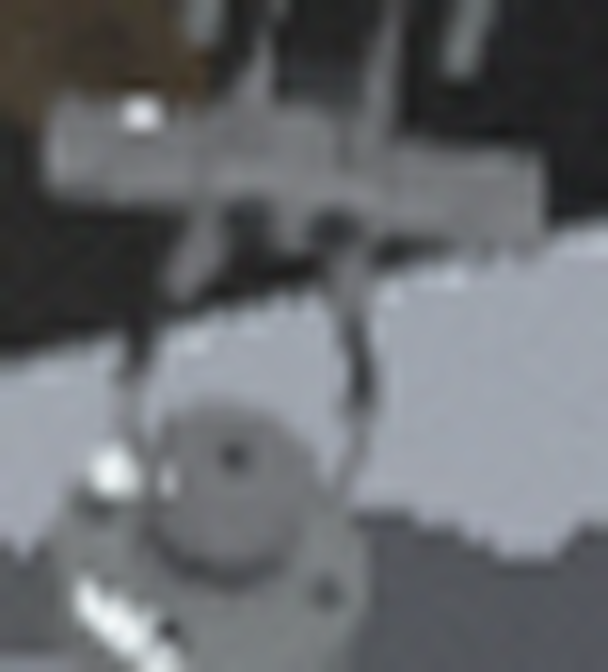

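View pics/w11b.png

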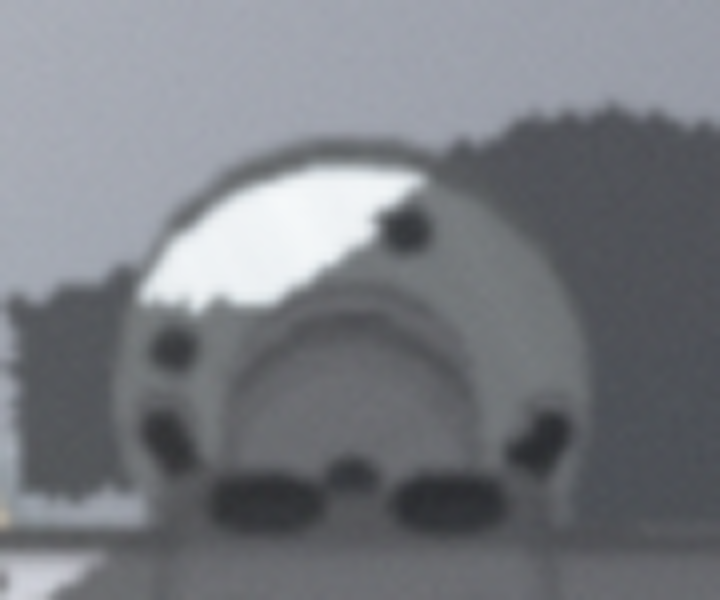

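View pics/t11b.png

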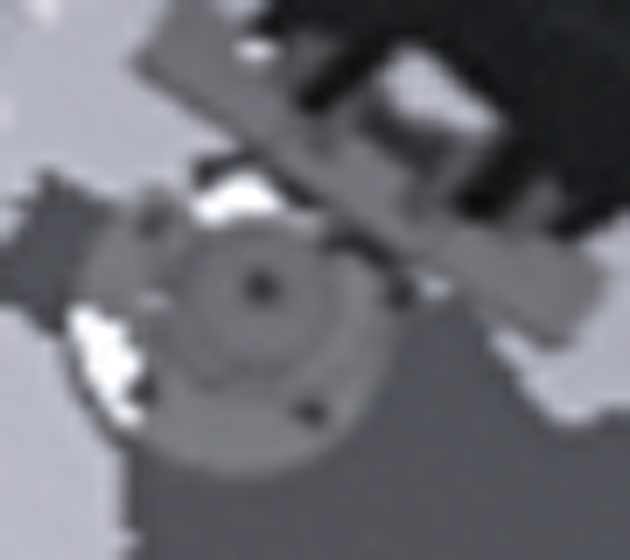

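```bash
python3 - <<'E'
from h import *
T=np.load("pics/w11.npy");zr=T[2,3]-.1007
w=lambda x,y,z:onz("wrist",(275+x/8-.45,155+y/8-.45),z,T)
tl=lambda P:T[:3,:3].T@(P-T[:3,3])
print("stub in tool (wrist)",tl(w(352,472,.091)))
print("hub holes mid", tl(w(352,472,.091)))
l=w(155,420,zr);r=w(553,420,zr);print("tips",tl(l),tl(r))
q=lambda x,y,z:onz("scene",(393+x/16-.47,165+y/16-.47),z)
st=q(233,455,.091);print("stub scene",tl(st))
for p in[(128,355),(360,400)]:print("tips scene",tl(q(*p,zr)))
t=lambda x,y,z:onz("top",(385+x/14-.46,210+y/14-.46),z)
print("stub top",tl(t(260,287,.091)))
for p in[(210,172),(402,293)]:print("tips top",tl(t(*p,zr)))
# draw predicted ring & stub circles on scene and wrist
th=np.linspace(0,2*np.pi,80)
for nm,(x0,y0,wd,hh,k) in {"scene":(385,160,55,50,14),"top":(380,205,60,50,13)}.items():
  im=cv2.imread(f"pics/{nm[0]}11.png");c=cv2.resize(im[y0:y0+hh,x0:x0+wd],None,fx=k,fy=k,interpolation=cv2.INTER_CUBIC)
  for rad in(.0165,.0195):
    P=[T[:3,:3]@np.array([-.0105+rad*np.cos(a),.0004+rad*np.sin(a),.1007])+T[:3,3] for a in th]
    uv=np.array([(proj(nm,p)-[x0,y0]+.46)*k for p in P]);cv2.polylines(c,[np.int32(uv)],True,(0,0,255),1)
  cv2.imwrite(f"pics/{nm}11o.png",c)
E
```

```text
stub in tool (wrist) [-0.01   -0.0001  0.1086]
hub holes mid [-0.01   -0.0001  0.1086]
tips [-0.0016 -0.0193  0.1007] [-0.0016  0.0195  0.1007]
stub scene [-0.0115  0.0006  0.1086]
tips scene [ 0.0004 -0.0186  0.1007]
tips scene [-0.0025  0.0199  0.1007]
stub top [-0.0124  0.0004  0.1086]
tips top [-0.0031 -0.0173  0.1007]
tips top [-0.0018  0.0195  0.1007]
```

View pics/scene11o.png

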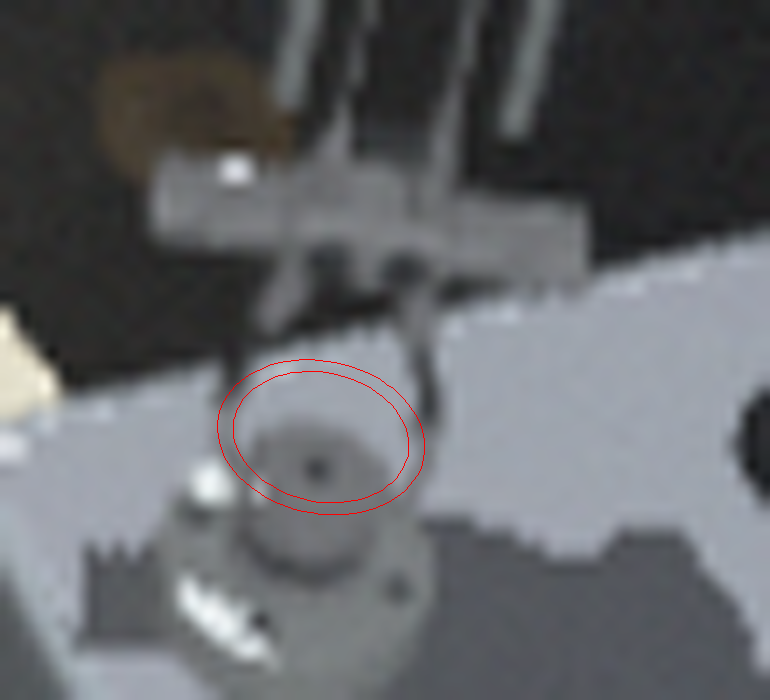

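View pics/top11o.png

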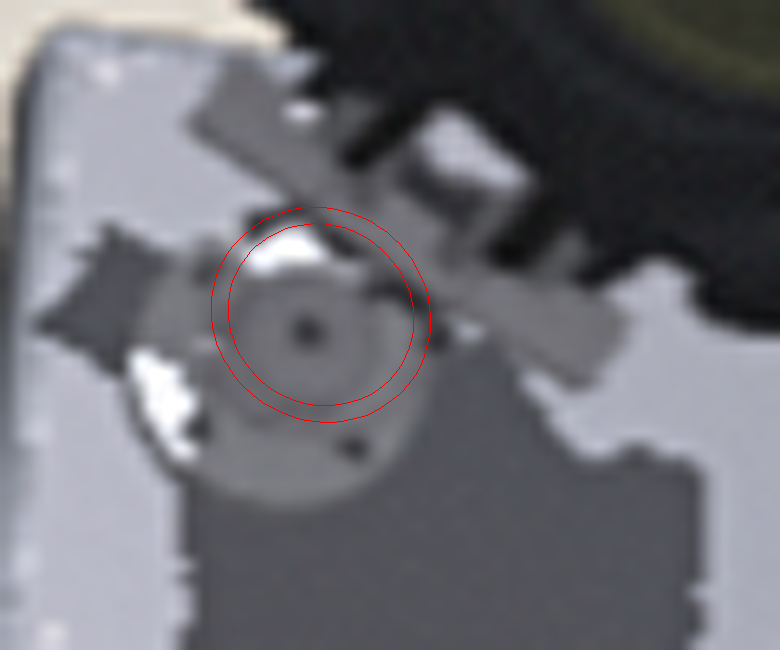

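The offsets between stub and tips agree to about 1 mm: wrist -8.4, scene -10.5 and top -9.9 mm, with the ring centre at -9 mm. I nudge -0.5 mm in x and slide down slowly, watching the force.

Emit:
{"api": "play_rows", "payload": {
  "deltas": [
    [0,-0.0005,0,0.003,0,0,0],
    [0,-0.0005,0,0.006,0,0,0],
    [0,-0.0005,0,0.009,0,0,0],
    [0,-0.0005,0,0.012,0,0,0],
    [0,-0.0005,0,0.012,0,0,0],
    [0,-0.0005,0,0.012,0,0,0],
    [0,-0.0005,0,0.012,0,0,0]
  ]
}}

```text
time_s: 14.25
eef_pos: [0.5858, -0.0793, 0.1874]
tcp_rot: [0.0, 0.954, -0.299, 0.0]
ft_force: [0.3, -0.3, -2.4]
gripper_width: 0.0321
```

```bash
python3 - <<'E'
from h import *
T=snap("wrist","w12");s=get_state();print(T[:3,3],s["gripper_width"],s["ft_force"],s["torque"])
snap("scene","s12");crop("pics/s12.png","pics/s12b.png",385,160,50,50,14)
E
```

```text
[ 0.5858 -0.0793  0.1874] 0.032071738363392104 [ 0.6482 -0.1929 -2.1449] [-0.0606 -0.0204  0.0339]
```

View pics/s12b.png

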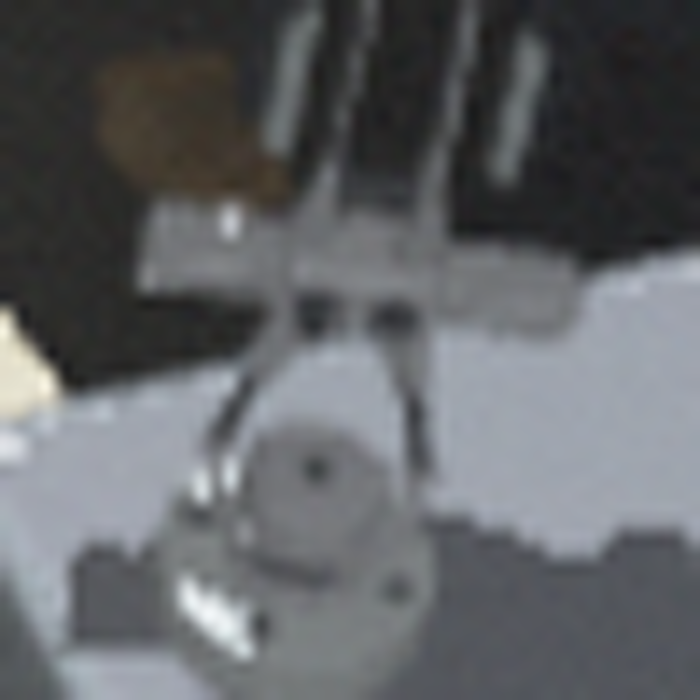

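The ring is now round the stub's top with no contact force (lateral below 1 N). I continue down to the groove.

Emit:
{"api": "play_rows", "payload": {
  "deltas": [
    [0,0,0,0.003,0,0,0],
    [0,0,0,0.006,0,0,0],
    [0,0,0,0.009,0,0,0],
    [0,0,0,0.0115,0,0,0],
    [0,0,0,0.0115,0,0,0],
    [0,0,0,0.0115,0,0,0],
    [0,0,0,0.0115,0,0,0]
  ]
}}

```text
time_s: 15.05
eef_pos: [0.5858, -0.0793, 0.1759]
tcp_rot: [0.0, 0.954, -0.299, 0.0]
ft_force: [-0.2, 0.4, -1.7]
gripper_width: 0.0322
```

```bash
python3 - <<'E'
from h import *
T=snap("wrist","w13");s=get_state();print(T,s["gripper_width"],s["ft_force"],s["torque"])
snap("scene","s13");crop("pics/s13.png","pics/s13b.png",385,160,50,50,14)
snap("top","t13");crop("pics/t13.png","pics/t13b.png",380,205,60,50,13)
crop("pics/w13.png","pics/w13b.png",275,155,90,75,8)
E
```

```text
[[ 0.8207 -0.5714  0.0003  0.5858]
 [-0.5714 -0.8207 -0.0001 -0.0793]
 [ 0.0003 -0.0001 -1.      0.1759]
 [ 0.      0.      0.      1.    ]] 0.032356211556528874 [ 0.0244 -0.3041 -1.422 ] [-0.0092 -0.0267 -0.0348]
```

View pics/s13b.png

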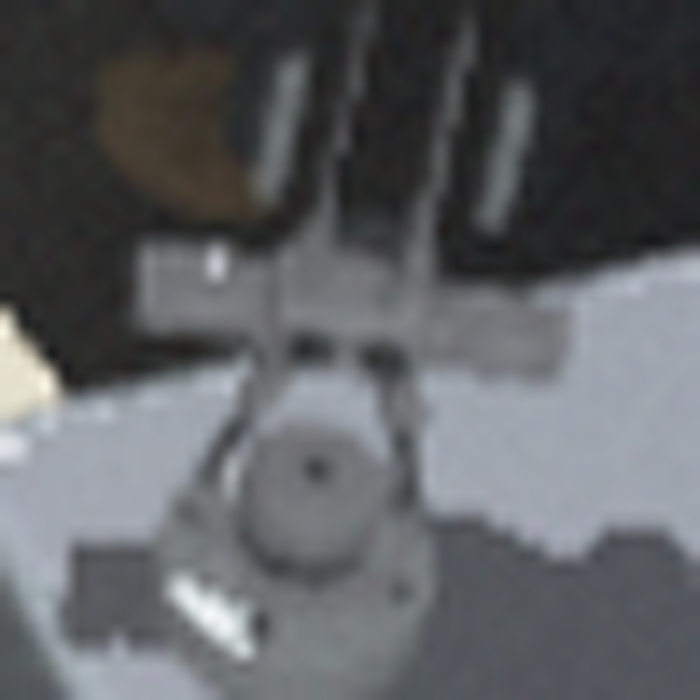

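View pics/t13b.png

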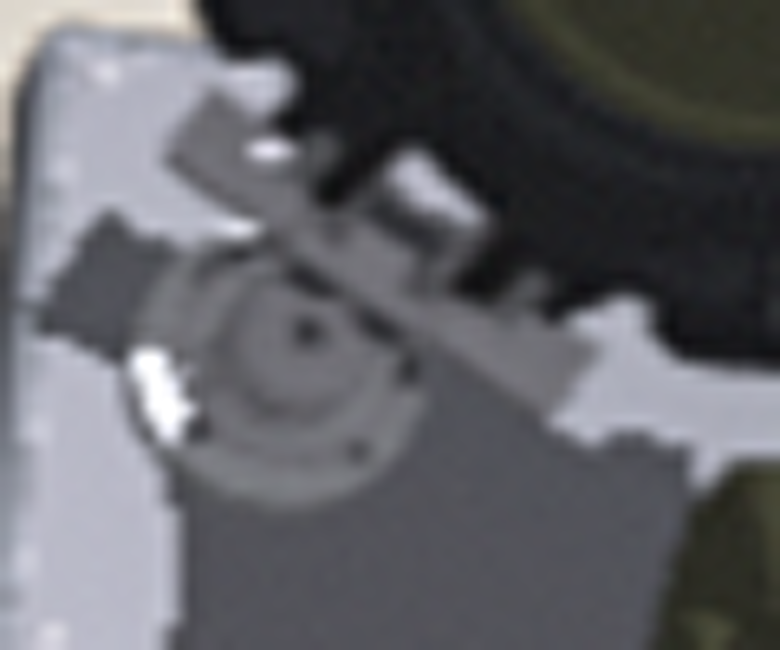

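View pics/w13b.png

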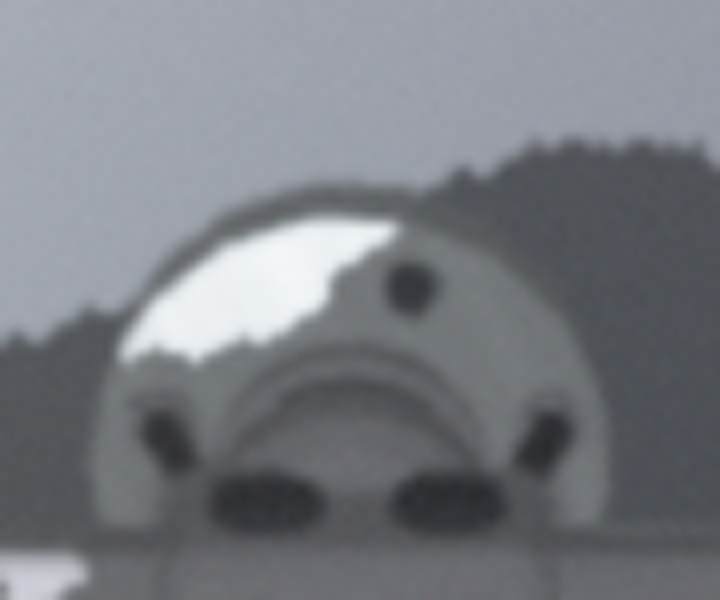

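```bash
python3 - <<'E'
from h import *
T=np.load("pics/w13.npy");zr=T[2,3]-.1007;print(zr)
tl=lambda P:T[:3,:3].T@(P-T[:3,3])
q=lambda x,y,z:onz("scene",(385+x/14-.46,160+y/14-.46),z)
print("stub scene",tl(q(316,469,.091)))
for p in[(207,482),(408,495)]:print("tips scene",tl(q(*p,zr)))
t=lambda x,y,z:onz("top",(380+x/13-.46,205+y/13-.46),z)
print("stub top",tl(t(308,332,.091)))
for p in[(215,255),(408,372)]:print("tips top",tl(t(*p,zr)))
w=lambda x,y,z:onz("wrist",(275+x/8-.45,155+y/8-.45),z,T)
for p in[(155,425),(557,425)]:print("tips wrist",tl(w(*p,zr)))
print("hub back edge wrist",tl(w(350,193,.066)), "stub top back edge", tl(w(349,378,.091)))
for n in("w8","w9","w13"):
    g=cv2.cvtColor(cv2.imread(f"pics/{n}.png"),cv2.COLOR_BGR2GRAY)[205:230,295:345];y,x=np.where(g<45);print(n,x.mean()+295,y.mean()+205,len(x))
E
```

```text
0.07520320846285668
stub scene [-0.0111  0.0006  0.0849]
tips scene [-0.0041 -0.0183  0.1007]
tips scene [-0.0002  0.02    0.1007]
stub top [-0.0117  0.0005  0.0849]
tips top [-0.0051 -0.0202  0.1007]
tips top [-0.0028  0.0201  0.1007]
tips wrist [-0.0021 -0.0194  0.1007]
tips wrist [-0.0021  0.0199  0.1007]
hub back edge wrist [ 0.0189 -0.0003  0.1099] stub top back edge [ 0.0081 -0.0004  0.0849]
w8 319.7267441860465 216.0 172
w9 320.6171428571429 215.61714285714285 175
w13 343.0 210.0 1
```

```bash
python3 - <<'E'
from h import *
s=get_state();print(s["time_s"],s["eef_pos"],s["tcp_rot"],s["ft_force"],s["gripper_width"])
print(close_job())
E
```

```text
15.2 [ 0.5858 -0.0793  0.1759] [-0.      0.9541 -0.2994  0.0002] [ 0.429   0.3283 -2.2127] 0.03197701468683837
the job is handed in; nothing more can be done
None
```

The job is done and handed in at 15.2 s: the knob is at the stop mark and released, and the spread ring is held round the stub's groove. No verdict was reported.

- **Knob:** I turned it about 80° back, let go and lifted clear. Afterwards the pointer measured -7.1° against the unit's -6.8°.
- **Pliers:** The handles are squeezed to 32 mm finger opening. That is under the stated 36 mm, but the knob also read slightly under its true size. I lifted the pliers straight out of the stand, carried them over the stub and slid the ring down.
- **Height and uprightness:** The tool is vertical, and its height puts the ring at z ≈ 75.2 mm against 75 mm for the groove. This is worked out from the seated height in the stand. The wrist pictures before and after the lift showed no slip.
- **Contact:** The outside force is only the pliers' weight, about 2 N down, with under 0.6 N sideways. Nothing showed the ring touching the stub or the hub disc.
- **Disagreements:** Fore and aft, the three cameras place the stub within about 2 mm of each other. By their mean the ring is centred to about 1 mm, against about 2.5 mm of clearance. My last wrist reading of the stub's far edge did not fit the others, probably because that edge was misread, so I did not use it. The ring's near side could not be seen clearly against the stub.
- **Glassware:** I did not go near the other glassware.

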